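Set the air valve on a dental practice desk to half open

TASK

On the desk stand two small ball valves with black-sleeved levers; only one has a round pressure gauge on its pipe. Turn the lever of the valve with the gauge to half open: midway between shut (lever square across the pipe) and fully open (lever in line with the pipe, pointing to the gauge). Leave the other valve's lever as it is, and let go of the lever when it is set.

Things in the scene. Friction and masses are not known exactly. Their poses are not given: they have to be found in the camera images.
- air_lever (a joint): Opening of the lever of the valve with the gauge, rad: 0 = shut (lever along the valve's +y), 1.571 = fully open (lever along the valve's +x, over the pipe to the gauge); half open is 0.785. Grows as the lever turns clockwise seen from above. Starts at 0 to 0.4; stops at 0 and 1.571. Stiff (0.15 N m, some 3 N at the grip point); stays where it is left.
- air_grip (a point): Grip point on that lever, moving with it: 55 mm out from the vertical turning axis, mid-height of the lever, 83 mm above the desk. The lever is one-sided, level: 24 mm hub, steel strip 12 mm wide, then a black plastic sleeve 16 mm wide and 14 mm high (76 to 90 mm above the desk) from 30 to 92 mm out. The point's y axis points outwards along the lever, z up.
- air_valve: The valve with the gauge, fixed. Origin on the desk, under the lever's turning axis; z up, x along the pipe to outlet and gauge. Foot plate 160 x 60 mm, 20 mm pipe at 40 mm height from x = -80 to a coupling ending at x = 138 mm; brass body; under the lever a 60 mm disc, 71.5 mm high, with marks at shut, half, open. Gauge face up at x = 104 mm, 46 mm across, top 63 mm above the desk.
- spare_grip (a point): The same grip point on the lever of the other valve, to be left alone. That valve is built the same, with the same lever, but has no gauge; its lever starts anywhere between shut and open. y points outwards along the lever, so its turning axis is 55 mm back along -y.

How it is judged:
At the end, for the whole second after the job is handed in: The lever of the valve with the gauge rests at half open, 45 degrees within 10 either way, and is let go; the other valve's lever is where it was, its grip point within 12 mm (value of joint air_lever between 0.611 and 0.96 rad and velocity of joint air_lever between -0.05 and 0.05 rad/s and distance of spare_grip from where it was at the start of the episode below 0.012 m); the robot touches nothing.
It fails at once if the other valve's lever was moved: its grip point more than 12 mm from its start (distance of spare_grip from where it was at the start of the episode above 0.012 m).
It also fails if it takes over 29 s, if anything falls off the work surface, if the arm or the gripper's body presses on something with over 40 N, if the wrist force passes 120 N, or if a joint passes its speed limit or range.

ROBOT

A 6-joint arm with a two-finger parallel gripper is mounted at the origin on the work surface. World frame = base frame: x ahead of the robot, y to its left, z up, the work surface at z = 0. Lengths are in m, angles in rad, forces in N, time in s.
With the tool pointing down it reaches from about 0.35 to 0.95 m from the base axis. Payload 17.4 kg.
Tool frame: the origin (TCP) lies on the centre line of the jaws, within the pads' length; the fingertips stand 17 mm ahead of it and the grasp point (between the pads) lies 2 mm behind it (arm.tips_ahead is the distance from the TCP to the fingertips, in m); z points along the fingers, y is the line along which they close (so a half turn about z gives the same grasp; the last joint's range is limited). The gripper opens to 93 mm and grips with 3 to 60 N. Pads are 15 mm wide; open, the fingers measure 128 mm over their backs; the gripper's body (75 mm by 188 mm) begins 65 mm behind the grasp point.
Start: joints at [1.281, 0.116, 1.442, -0, 1.584, -0.038], TCP at [0.168, 0.654, 0.212] pointing down, gripper open.
Joint ranges: [-2.83, 2.83], [-0.83, 2.19], [0.07, 2.5], [-1.14, 4.28], [0.01, 3], [-2.97, 2.97]. Speed limits (rad/s): [1.89, 1.89, 2.22, 3.14, 3.14, 3.14].

INTERFACE

Orientations are given as a rotation vector (axis times angle).
In Python, from workcell import monitor, eyes, hand_in, arm gives the robot as it stands.
- The arm moves only by the shell command python3 -m crank 'ROWS'. ROWS is JSON, one flat list of numbers, 5 for each row, row after row: the shift along the tool's x, y, z in mm, then the turn about the tool's z in rad, then the opening, from -1 (shut) to 1 (fully open). In form: [x, y, z, spin, gripper, x, y, z, spin, gripper, ...]. A call has 1 to 20 rows; each row shifts and turns the commanded pose from where the row before left it, along the tool's axes as they then stand; what a row does not reach is not made up. A row lasts 1/10 s, in which the tool goes at most 50 mm and 8.59 degrees, less where a joint would pass 70% of its speed; a pose out of reach is approached as far as the arm can. A call with a gripper value outside its range is refused whole. The fingers move at their own pace and stop on an object; the grip force is fixed at half the most. Time passes only in rows, so rows that do not move let the fingers close. It gives the time, the measured TCP pose, the force, the opening and the grip force at its end, in the units of the state.
- monitor.read_state(): the state, without advancing time (a new reading comes with each control period).
- eyes.read_camera(name): name is "scene" or "side" or "wrist"; returns a dict with "image" (420x560x3 uint8, red, green, blue), "fovy" (degrees; the focal length in pixels is half the picture's height over the tangent of half this angle, whatever the lens; pixels are square), "cx", "cy" (the principal point, pixels), "R" (3x3) and "t" (3): a world point X has camera coordinates R X + t; the wrist camera has in their place "hand_eye" (4x4, takes a point from camera to tool coordinates, whose origin is the TCP and whose axes are the flange's). Camera axes: x right, y down, z forward; pixel columns grow to the right and rows downward; lengths in m; the calibration is good to about 2 mm. A picture is of the moment at which its call begins: read the wrist's pose just before it. There is no depth.
- hand_in(): hands the job in; it is judged then, once.
The state is a dict: "t": time; "joints": joint angles; "joint_velocities": joint speeds; "joint_efforts": joint torques, N m; "tool_pos": TCP position; "tool_rot": TCP orientation; "ft_force": force on the tool from outside, world axes, zero at the start; "moment": the same for the moment, N m; "gripper_width": opening from 0.0 (shut) to 1.0 (fully open); "finger_force": force on a finger pad.
Only numpy, scipy, OpenCV 4.12 (cv2) and the standard library are available. Lean on these libraries where they do the work, as an engineer would, in place of code of your own. Each camera call takes 0.05 s, during which the arm holds its last target. There are 200 camera calls.

## Working session

There is one attempt and no reset: what is moved stays moved. The work goes in short steps, Python scripts to look and compute and a shell command to move; the robot and the scene stay as the last step left them, time stands still between calls to the robot, and variables do not carry over. Pictures are saved under pics/ and viewed, at most 10 in all, crops included, and the job is handed in when it is done.

```bash
mkdir -p pics
cat > h.py <<'E'
import numpy as np, cv2
from workcell import monitor, eyes, hand_in, arm
from scipy.spatial.transform import Rotation as Ro
def cam(n):
    s=monitor.read_state(); c=eyes.read_camera(n)
    f=210/np.tan(np.radians(c["fovy"])/2)
    if n=="wrist":
        T=np.eye(4);T[:3,:3]=Ro.from_rotvec(s["tool_rot"]).as_matrix();T[:3,3]=s["tool_pos"]
        M=T@np.array(c["hand_eye"]);Rw=M[:3,:3];o=M[:3,3]
    else:
        Rw=np.array(c["R"]).T;o=-Rw@np.array(c["t"])
    return dict(im=np.array(c["image"]),f=f,cx=c["cx"],cy=c["cy"],R=Rw,o=o)
def ray(c,u,v): return c["R"]@np.array([(u-c["cx"])/c["f"],(v-c["cy"])/c["f"],1])
def plane(c,u,v,z):
    d=ray(c,u,v);return c["o"]+d*(z-c["o"][2])/d[2]
def tri(c1,p1,c2,p2):
    a,b=ray(c1,*p1),ray(c2,*p2);k=np.linalg.lstsq(np.c_[a,-b],c2["o"]-c1["o"],rcond=None)[0]
    x,y=c1["o"]+a*k[0],c2["o"]+b*k[1];return (x+y)/2,np.linalg.norm(x-y)
E
python3 - <<'E'
from h import *
import pickle
d={n:cam(n) for n in("scene","side","wrist")}
pickle.dump(d,open("d0.pkl","wb"))
for n in d: print(n,d[n]["o"],d[n]["R"][:,2])
cv2.imwrite("pics/a.png",d["scene"]["im"][...,::-1]);cv2.imwrite("pics/b.png",d["side"]["im"][...,::-1]);cv2.imwrite("pics/c.png",d["wrist"]["im"][...,::-1])
print(monitor.read_state())
E
```

```text
scene [ 1.10777633 -0.08347686  0.59977538] [-0.72979994  0.12588641 -0.67197073]
side [ 0.35178749 -0.62303535  0.48292248] [ 0.21379953  0.83630262 -0.50486404]
wrist [0.09430854 0.67283012 0.3846632 ] [ 0.26663627 -0.06838606 -0.96136801]
{'t': 0.15, 'joints': array([ 1.28120799e+00,  1.16395999e-01,  1.44209672e+00,  8.92765024e-06,
        1.58396637e+00, -3.78317939e-02]), 'joint_velocities': array([ 0.00073826, -0.00149649, -0.0002209 , -0.00020691, -0.00015571,
       -0.00122033]), 'joint_efforts': array([ 1.04663914e-04, -7.21755266e+01, -6.22953916e+01,  7.78881856e-02,
        2.24118889e-02, -7.06144306e-05]), 'tool_pos': array([0.16813171, 0.65357614, 0.21167051]), 'tool_rot': array([-3.94395675e-01, -3.11658661e+00,  1.34043721e-03]), 'ft_force': array([-0.06483703, -0.41594193,  0.57763693]), 'moment': array([ 0.03516028, -0.03248946,  0.01597705]), 'finger_force': 0.0, 'gripper_width': 1.0038262032022995}
```

View pics/a.png

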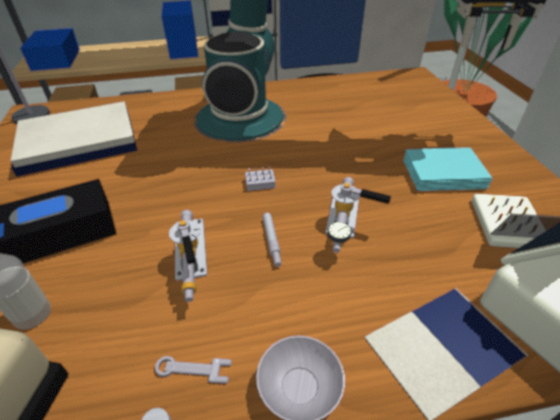

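View pics/b.png

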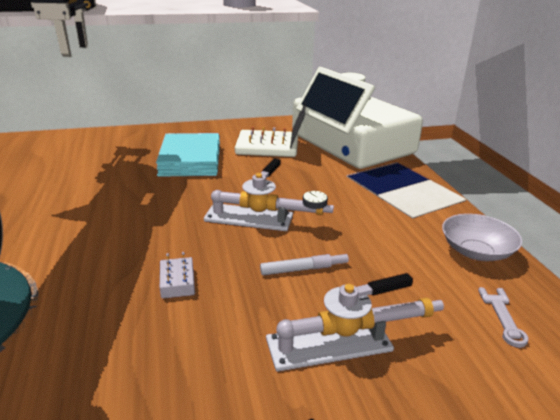

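The gauge valve: in the scene view its gauge is at (340,231) and its sleeve runs (362,194)–(390,198). In the side view the gauge is at (315,199) and the sleeve runs (263,174)–(279,163). The spare valve's lever lies around (188,250) in the scene view, far to the other side.

Run:
```python
from h import *
import pickle
d=pickle.load(open("d0.pkl","rb"))
out={}
for n,(x0,y0,x1,y1) in dict(scene=(355,180,400,210),side=(256,152,290,180)).items():
    im=d[n]["im"][y0:y1,x0:x1]; m=(im.max(2)<60).astype(np.uint8)
    k,l,st,ce=cv2.connectedComponentsWithStats(m); i=1+np.argmax(st[1:,4])
    p=np.argwhere(l==i)[:,::-1].astype(float)+[x0,y0]
    c=p.mean(0);_,_,v=np.linalg.svd(p-c);s=(p-c)@v[0]
    e=[c+v[0]*s.min(),c+v[0]*s.max()];print(n,len(p),c,e);out[n]=(c,e)
print("sleeve c",tri(d["scene"],out["scene"][0],d["side"],out["side"][0]))
tip=lambda n,k:max(out[n][1],key=lambda q:q[0]) if k else min(out[n][1],key=lambda q:q[0])
for k in(0,1):print("end",k,tri(d["scene"],tip("scene",k),d["side"],tip("side",k)))
print("gauge",tri(d["scene"],(340,231),d["side"],(315,199)))
```

```text
scene 187 [374.96256684 196.07486631] [array([360.36442153, 192.50837285]), array([388.65316671, 199.41963606])]
side 131 [272.13740458 165.9389313 ] [array([278.2651062 , 159.31967988]), array([265.71093237, 172.88091998])]
sleeve c (array([0.54645105, 0.22271063, 0.08390062]), np.float64(0.00020298870327365362))
end 0 (array([0.52843038, 0.19781524, 0.08273254]), np.float64(0.0006265797341287294))
end 1 (array([0.56394339, 0.24487883, 0.08617565]), np.float64(0.000584984068797271))
gauge (array([0.60484509, 0.13123466, 0.05575959]), np.float64(0.0037548821769876318))
```

View pics/c.png

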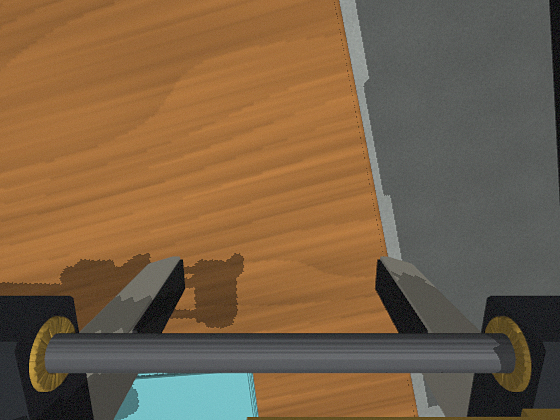

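The wrist view shows only bare desk and the fingers. The sleeve triangulates at 84 mm height and the lever's yaw is about 53°. The axis is at about (0.510, 0.174), and the gauge direction about -24° puts the opening near 0.22 rad. Next I move above the grip point.

```bash
python3 -m crank '[-29.5,-20.6,0,0,1,-29.5,-20.6,0,0,1,-29.5,-20.6,0,0,1,-29.5,-20.6,0,0,1,-29.5,-20.6,0,0,1,-29.5,-20.6,0,0,1,-29.5,-20.6,0,0,1,-29.5,-20.6,0,0,1,-29.5,-20.6,0,0,1,-29.5,-20.6,0,0,1,-29.5,-20.6,0,0,1,-29.5,-20.6,0,0,1,-29.5,-20.6,0,0,1,-29.5,-20.6,0,0,1,-29.5,-20.6,0,0,1,-29.5,-20.6,0,0,1]'
python3 -m crank '[0,0,0,0.14,1,0,0,0,0.14,1,0,0,0,0.14,1,0,0,0,0.14,1,0,0,0,0.14,1,0,0,0,0.14,1,0,0,0,0.14,1,0,0,0,0.14,1,0,0,0,0.14,1,0,0,0,0.14,1,0,0,0,0.14,1,0,0,0,0.14,1,0,0,0,0.14,1,0,0,0,0.14,1,0,0,0,0,1,0,0,0,0,1,0,0,0,0,1]'
python3 - <<'E'
from h import *
import pickle
c=cam("wrist");pickle.dump(c,open("d1.pkl","wb"));cv2.imwrite("pics/d.png",c["im"][...,::-1])
s=monitor.read_state();M=Ro.from_rotvec(s["tool_rot"]).as_matrix();print(s["t"],s["tool_pos"],s["joints"],np.degrees(np.arctan2(M[1,0],M[0,0])))
E
```

```text
t: 1.75
tool_pos: [0.5439, 0.2156, 0.2121]
tool_rot: [-0.395, -3.117, 0.0]
ft_force: [0.8, 0.4, -0.5]
gripper_width: 0.999
finger_force: 0.0
t: 3.45
tool_pos: [0.5431, 0.2169, 0.2122]
tool_rot: [-2.806, -1.413, 0.0]
ft_force: [0.2, -0.5, 0.3]
gripper_width: 1.003
finger_force: 0.0
3.5 [0.54315554 0.21691761 0.21220792] [ 3.36348565e-01 -8.01123391e-02  1.64037359e+00 -4.96327771e-06
  1.58140403e+00  9.74631732e-01] 53.429065450321595
```

View pics/d.png

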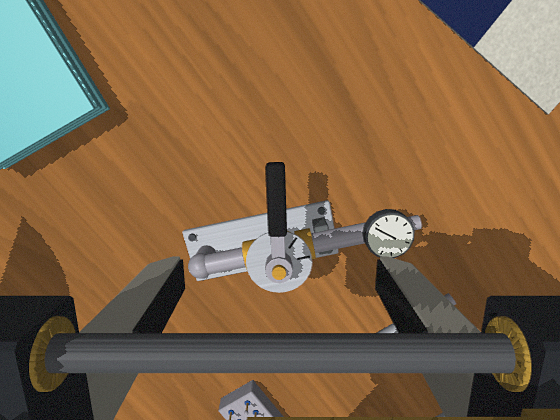

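Lever points up in the image: sleeve from (277,235) to (275,163), hub nut at (279,272), gauge at (390,233), pipe's left end near (200,265).

Run:
```python
from h import *
import pickle
c=pickle.load(open("d1.pkl","rb"))
im=c["im"][150:250,262:292]; l,st=cv2.connectedComponentsWithStats((im.max(2)<60).astype(np.uint8))[1:3]
i=1+np.argmax(st[1:,4]);p=np.argwhere(l==i)[:,::-1]+[262,150];w=np.array([plane(c,*q,.089)[:2] for q in p])
m=w.mean(0);v=np.linalg.svd(w-m)[2][0];v*=np.sign(v[1]);s=(w-m)@v
ax=m+v*(s.max()-.092)
g=plane(c,390,233,.062)[:2]
print("mid",m,"len",np.ptp(s),"yaw",np.degrees(np.arctan2(v[1],v[0])),"axis",ax,plane(c,279,272,.095),"gauge",g,"dist",np.linalg.norm(g-ax))
gy=np.degrees(np.arctan2(*(g-ax)[::-1]));print("pipe yaw",gy,"opening",90+gy-np.degrees(np.arctan2(v[1],v[0])))
T=ax+.06*v;st=monitor.read_state();R=Ro.from_rotvec(st["tool_rot"]).as_matrix()
print("grip",T,"tool shift mm",1e3*R.T@(np.r_[T,.084]-st["tool_pos"]))
```

```text
mid [0.54504574 0.22446298] len 0.062232281124556345 yaw 55.51077765788283 axis [0.50999693 0.17344609] [0.50998792 0.17309035 0.095     ] gauge [0.60555924 0.13184355] dist 0.10422536087678369
pipe yaw -23.525643091653055 opening 10.963579250464122
grip [0.543972   0.22290005] tool shift mm [  5.29914612  -2.90402974 128.20769199]
```

Opening about 11°, so the turn is about +34° (0.594 rad) clockwise, which is tool +y and positive spin. I descend with a half-open gripper and close.

```bash
python3 -m crank '[5.3,-2.9,0,-0.035,0,0,0,18,0,0,0,0,18,0,0,0,0,18,0,0,0,0,18,0,0,0,0,18,0,0,0,0,18,0,0,0,0,15,0,0,0,0,5,0,0,0,0,0,0,0,0,0,0,0,0]'
python3 -m crank '[0,0,0,0,-1,0,0,0,0,-1,0,0,0,0,-1,0,0,0,0,-1,0,0,0,0,-1,0,0,0,0,-1,0,0,0,0,-1,0,0,0,0,-1,0,0,0,0,-1,0,0,0,0,-1]'
```

```text
t: 4.6
tool_pos: [0.5443, 0.223, 0.0849]
tool_rot: [2.783, 1.457, 0.001]
ft_force: [0.5, -0.0, 0.4]
gripper_width: 0.499
finger_force: 0.0
t: 5.6
tool_pos: [0.544, 0.2229, 0.0842]
tool_rot: [2.783, 1.457, -0.0]
ft_force: [-0.4, 0.1, -0.4]
gripper_width: 0.007
finger_force: 0.0
```

The jaws closed to 0.007 with no force, so nothing is between them. I look before doing anything else.

Run:
```python
from h import *
a=cam("wrist")["im"];s=cam("side")["im"];sc=cam("scene")["im"]
r=lambda im:cv2.resize(im,(400,300))
z=lambda im,x,y:cv2.resize(im[y:y+105,x:x+140],(400,300),interpolation=cv2.INTER_CUBIC)
cv2.imwrite("pics/e.png",np.vstack([np.hstack([r(a),z(a,210,200)]),np.hstack([z(s,200,110),z(sc,290,140)])])[...,::-1])
```

```text
(no output)
```

View pics/e.png

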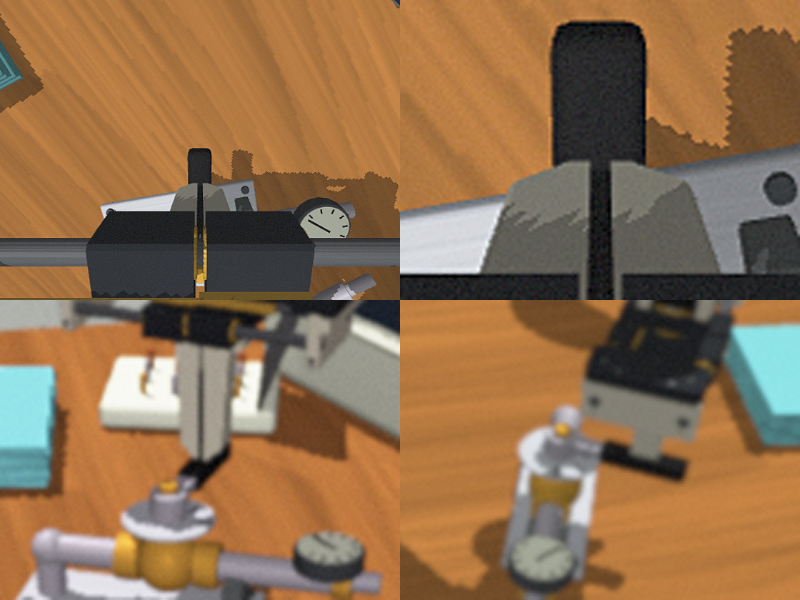

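Run:
```python
from h import *
print(arm, [a for a in dir(arm) if a[0]!='_'], getattr(arm,"tips_ahead",None))
a,b=cam("scene"),cam("side")
print(tri(a,(376,194),b,(270,165)))
im=np.hstack([cv2.resize(c["im"][y:y+75,x:x+50],(400,600),interpolation=cv2.INTER_CUBIC) for c,x,y in((a,350,145),(b,250,120))])
cv2.imwrite("pics/f.png",im[...,::-1]);print(monitor.read_state()["ft_force"])
```

```text
<Robot object at 0x7ff9bd6bc050> ['IKError', 'tips_ahead'] 0.017
(array([0.54269396, 0.22600688, 0.08520803]), np.float64(0.0012411074200973473))
[-1.02862478 -0.22512434 -0.395251  ]
```

View pics/f.png

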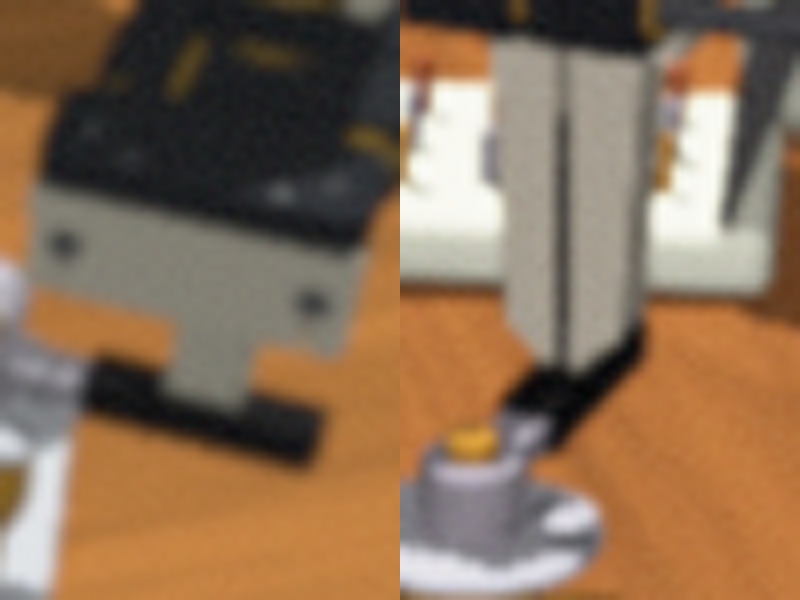

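The pictures show the closed fingertips sitting just above the sleeve: scene about (375.6,196), side about (270.6,166.5), both triangulating to z ≈ 0.085–0.09. The stated tip offset would put them at 0.067, so the real tips are about 20 mm higher than the numbers imply. The picture takes precedence, so I open, go 20 mm lower and close again.

```bash
python3 -m crank '[0,0,-5,0,0,0,0,0,0,0,0,0,0,0,0,0,0,0,0,0,0,0,0,0,0,0,0,0,0,0]'
python3 -m crank '[0,0,5,0,0,0,0,5,0,0,0,0,5,0,0,0,0,5,0,0,0,0,5,0,0,0,0,0,0,0]'
python3 -m crank '[0,0,0,0,-1,0,0,0,0,-1,0,0,0,0,-1,0,0,0,0,-1,0,0,0,0,-1,0,0,0,0,-1,0,0,0,0,-1,0,0,0,0,-1]'
```

```text
t: 6.45
tool_pos: [0.544, 0.2229, 0.0891]
tool_rot: [-2.783, -1.457, 0.0]
ft_force: [-0.0, -0.5, -0.1]
gripper_width: 0.467
finger_force: 0.0
t: 7.05
tool_pos: [0.5436, 0.2228, 0.0633]
tool_rot: [-2.783, -1.457, 0.002]
ft_force: [-0.3, 0.8, -0.2]
gripper_width: 0.496
finger_force: 0.0
t: 7.85
tool_pos: [0.5441, 0.2229, 0.0644]
tool_rot: [2.783, 1.457, 0.0]
ft_force: [-0.8, 0.5, 2.3]
gripper_width: 0.172
finger_force: 30.0
```

Gripped: width 0.172 × 93 = 16 mm, which is the sleeve, at 30 N. Now I turn through the arc.

```bash
python3 -m crank '[0,3,0,0.05,-1,0,3,0,0.05,-1,0,3,0,0.05,-1,0,3,0,0.05,-1,0,3,0,0.05,-1,-0.5,3,0,0.05,-1,0,3,0,0.05,-1,0,3,0,0.05,-1,0,3,0,0.05,-1,0,3,0,0.05,-1,0,3,0,0.05,-1,-0.5,3,0,0.05,-1,0,0,0,0,-1,0,0,0,0,-1,0,0,0,0,-1]'
python3 - <<'E'
from h import *
s=monitor.read_state();p=s["tool_pos"][:2]-[.51,.1735];print(np.linalg.norm(p),np.degrees(np.arctan2(p[1],p[0])),s["moment"])
E
```

```text
t: 9.35
tool_pos: [0.5663, 0.1947, 0.0644]
tool_rot: [3.088, 0.572, 0.002]
ft_force: [5.8, -3.9, 0.6]
gripper_width: 0.17
finger_force: 30.0
0.06015419365277195 20.668593540339074 [-0.53859459 -0.75662436  0.11596924]
```

The lever sits at yaw 20.7° against a target of about 21.5°. I let go, rise and look.

```bash
python3 -m crank '[0,0,0,0,0,0,0,0,0,0,0,0,0,0,0,0,0,0,0,0,0,0,0,0,0,0,0,0,0,0,0,0,0,0,-10,0,0,0,0,-20,0,0,0,0,-25,0,0,0,0,-25,0,0,0,0,-25,0,0,0,0,-25,0,0,0,0,-18,0,0,0,0,0,0,0,0,0,0,0,0]' | sed 's/^.*rows.*$//'
python3 - <<'E'
from h import *
c=cam("wrist");cv2.imwrite("pics/g.png",c["im"][...,::-1])
s=monitor.read_state();print(s["t"],s["tool_pos"],s["gripper_width"])
E
```

```text
9.4 [0.56629102 0.19473639 0.06444355] 0.16889387666632483invalid input at $: expected a multiple of 5 numbers
```

View pics/g.png

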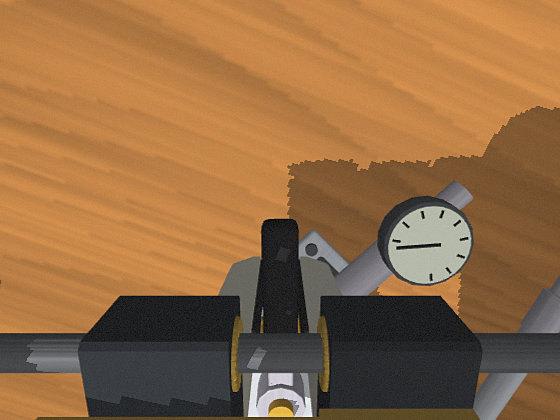

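The call was refused because I miscounted the numbers. The jaws still hold the sleeve at (280,235–330), and the gauge is at (430,240). I'll retype it.

```bash
python3 -m crank '[0,0,0,0,0, 0,0,0,0,0, 0,0,0,0,0, 0,0,0,0,0, 0,0,0,0,0, 0,0,-10,0,0, 0,0,-20,0,0, 0,0,-25,0,0, 0,0,-25,0,0, 0,0,-25,0,0, 0,0,-25,0,0, 0,0,-18,0,0, 0,0,0,0,0, 0,0,0,0,0]'
python3 - <<'E'
from h import *
c=cam("wrist");cv2.imwrite("pics/h.png",c["im"][...,::-1])
im=c["im"]; n,l,st,ce=cv2.connectedComponentsWithStats((im.max(2)<60).astype(np.uint8))
for i in range(1,n):
    if 400<st[i,4]<3000 and st[i,1]<300:
        p=np.argwhere(l==i)[:,::-1];w=np.array([plane(c,*q,.089)[:2] for q in p]);m=w.mean(0);v=np.linalg.svd(w-m)[2][0];v*=np.sign(v[0])
        print(ce[i],st[i],m,np.ptp((w-m)@v),"yaw",np.degrees(np.arctan2(v[1],v[0])),"yaw from axis",np.degrees(np.arctan2(*(m-[.51,.1735])[::-1])))
E
```

```text
t: 10.8
tool_pos: [0.5657, 0.195, 0.2118]
tool_rot: [3.089, 0.57, -0.0]
ft_force: [0.1, -0.2, -1.6]
gripper_width: 0.498
finger_force: 0.0
[280.34500745 204.22801788] [ 271  168   19   74 1342] [0.56793503 0.1955655 ] 0.061715754500055654 yaw 21.498092781524527 yaw from axis 20.850147084391814
```

View pics/h.png

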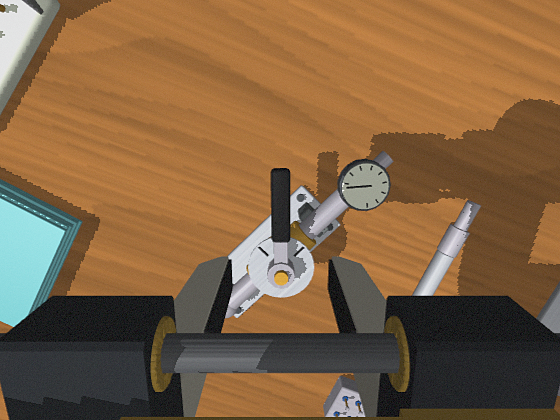

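The lever (280,170–240) stands midway between square and the gauge at (364,185). Its yaw is 21.5° with the pipe at -23.5°, so it is 45° open. The arm is clear.

```bash
python3 -c "
from workcell import hand_in
print(hand_in())"
```

```text
the job is handed in; nothing more can be done
None
```

The gauge valve's lever is set to half open (measured about 45°) and let go, the other valve was never approached, and the job is handed in; no verdict was returned.

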